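# Take the brown egg out of the egg cooker with the tongs

## Robot

A 7-joint arm with a two-finger parallel gripper is mounted at the origin on a cart in front of the work surface, level with it; the furniture and walls round the work are solid. World frame = base frame: x ahead of the robot, y to its left, z up, the work surface at z = 0. Lengths are in m, angles in rad, forces in N, time in s.
With the tool pointing down it reaches from about 0.4 to 0.85 m from the base axis. Payload 10.4 kg.
Tool frame: the origin (TCP) lies at the very end of the fingers, on their centre line; the grasp point (between the pads) lies 19 mm behind it (grasp_offset is the distance from the TCP to the grasp point, in m); z points along the fingers, y is the line along which they close (so a half turn about z gives the same grasp; the last joint's range is limited). The gripper opens to 85 mm and grips with 20 to 120 N. Pads are 22 mm wide; open, the fingers measure 114 mm over their backs; the gripper's body (76 mm by 85 mm) begins 54 mm behind the grasp point. The pads swing forward as they close: fully open they stand 13 mm farther back than shut.
Start: joints at [-1.209, 0.332, -0.065, 1.46, 0.022, 1.35, -0.088], TCP at [0.235, 0.579, 0.231] pointing down, gripper open.
Joint ranges: [-2.6, 2.6], [-0.5, 2.12], [-1.47, 1.34], [0.16, 2.42], [-1.27, 4.41], [0.06, 2.06], [-2.6, 2.6]. Speed limits (rad/s): [2.22, 2.22, 2.79, 2.79, 3.14, 3.14, 3.14].

## Interface

Orientations are given as a unit quaternion [x, y, z, w].
In Python, from workcell import * gives the robot as it stands.
- The arm moves only by the tool jog_arm, never from a script. Its argument "plan" is a list of rows, each a list of 3 entries, a list of its own where there are three numbers: the turn, a rotation vector about the tool's x, y, z in rad, then the shift along the tool's x, y, z in m, then the finger opening in m, from 0 to 0.0854. A call has 1 to 8 rows; each row is the pose to reach, as a shift and turn from the pose commanded when the call began, along the tool's axes at that moment; what a row does not reach only later rows make up. A row lasts 1/12 s, in which the tool goes at most 41.7 mm and 7.16 degrees, less where a joint would pass 70% of its speed; a pose out of reach is approached as far as the arm can. A call with a gripper value outside its range is refused whole. The fingers move at their own pace and stop on an object; "force" is the grip in N (left out, the last holds). Time passes only in rows, so rows that repeat a pose let the fingers close. It gives the time, the measured TCP pose, the force, the opening and the grip force at its end, in the units of the state.
- get_obs(): the state, without advancing time (a new reading comes with each control period).
- camera(name): name is "scene" or "side" or "wrist"; returns a dict with "img" (480x640x3 uint8, red, green, blue), "mtx" (3x3 intrinsics, pixels), "k1" (the pictures are not rectified: a ray, as slopes to the right and down, at radius r is drawn at 1 + k1 r^2 times it, then the intrinsics apply), "extrinsics" (4x4, takes a point from camera to world coordinates). Camera axes: x right, y down, z forward; pixel columns grow to the right and rows downward; lengths in m; the calibration is good to about 2 mm. A picture is of the moment at which its call begins. There is no depth.
- hand_in(): hands the job in; it is judged then, once.
The state is a dict: "clock": time; "joint_pos": joint angles; "joint_velocities": joint speeds; "tau": joint torques, N m; "position": TCP position; "ee_rot": TCP orientation; "ft_force": force on the tool from outside, world axes, zero at the start; "torque": the same for the moment, N m; "grip_width": opening from 0.0 (shut) to 1.0 (fully open); "grasp_force": force on a finger pad.
Only numpy, scipy, OpenCV 4.12 (cv2) and the standard library are available. Lean on these libraries where they do the work, as an engineer would, in place of code of your own. Each camera call takes 0.05 s, during which the arm holds its last target. There are 200 camera calls.

## Task

The eggs in the egg cooker are done and hot: lift the clear cover off by its knob and stand it upright on the free table to the side, then take the kitchen tongs and with them lift the brown egg out of the rack, without touching it with the gripper. Finish while still holding: the brown egg gripped in the tongs, kept still over the middle of the saucer at least 5 cm above it, with nothing put down or let go. The two white eggs stay in their places and the things standing around are left alone.

Things in the scene. Friction and masses are not known exactly. Their poses are not given: they have to be found in the camera images.
- egg_cooker: Round egg cooker base, 160 mm across, fixed; black switch panel on its -x side. Origin: centre of its underside, on the table. Flat pan floor 34 mm up, inside a metal rim 138 mm across, 43 mm up. Wire rack (4 mm wire, top 47 mm up) with three loops, inside 41 mm, centred 40 mm out at the cooker's own angles 180, 300, 60 degrees from +x; an egg stands on the pan floor in each, 69 mm apart.
- cover: Clear cover, loose, 110 g, 150 mm across, 99 mm high with knob, mouth down, wall 3 mm. Origin: centre of its lower rim, z up. First it stands 34 mm up round the metal rim (3 mm play) and over the eggs: lift 70 mm straight up before moving aside. Black knob on the centre line, 29 mm across, widest 83 to 95 mm above the origin, shoulder 65 mm. Free table: x 0.42 to 0.6, y -0.4 to -0.3.
- brown_egg: The brown egg, upright, 44 mm thick, 56 mm high, 40 to 80 g, rigid. Origin: centre of its blunt lower end, z up. It is thickest 22 mm above the origin (point egg_middle). Any of the three loops may hold it.
- egg_middle (a point): Centre of the brown egg at its thickest, 22 mm above its lower end; 56 mm above the table while it stands in the rack.
- white_egg_1: A white egg of the same size in another loop, same origin.
- white_egg_2: The other white egg, same size, same origin.
- tongs: Kitchen tongs lying on edge, 120 g: two steel arms (3 mm thick, 2 to 20 mm above the origin) that close in the table plane, black hinge head, green jaws; 210 mm long, 22 mm high, pull ring behind the head. Origin: on the hinge axis, on the underside; x to the jaws, y the closing direction, z up. A spring holds them open; both arms move equally, geared together.
- tongs_grip (a point): Grip place midway between the arms, 95 mm ahead of the hinge, 11 mm above the underside; the arms are straight for 35 mm either way. Over the outsides of the arms: 50 mm open, 35 mm when closed on an egg (arms then parallel). Pressing them together takes 8 N at first, 10 N at egg size; about half of any grip beyond that reaches the egg.
- tongs_jaws (a point): Centre between the jaws, 90 mm ahead of the grip place, 11 mm above the underside: the egg's middle belongs here. Each jaw is a hollow scallop 22 mm high, 29 mm long along x, with a thick lip at each end that centres the egg. Open, they stand 70 mm apart inside, 86 mm over the outsides.
- tongs_left (a joint): How far each arm of the tongs is closed, rad: 0 open, 0.075 closed on an egg, 0.12 the stop.
- saucer: White saucer, loose, 120 mm across, 14 mm high. Origin: centre of its underside, on the table.
- salt_shaker: Clear salt shaker with a grey cap, 40 mm across, 75 mm high, bystander. Origin: centre of its underside.
- coffee_cup: White coffee cup with handle, 60 x 80 mm, 62 mm high, bystander. Origin: centre of its underside.
- small_glass: Small clear glass, 42 mm across, 50 mm high, bystander. Origin: centre of its underside.
Mind the look-alikes: they are no part of the job. Leave any turquoise look-alike of the saucer alone.

How it is judged:
By the outcome, as a careful person would: the job done as asked, in the order asked, and still so for the second after the job is handed in, while the arm keeps its last pose, push and grip.
It also fails if it takes over 59 s, if anything falls off the work surface, if the arm or the gripper's body presses on something with over 40 N, if the wrist force passes 120 N, or if a joint passes its speed limit or range.

## Working session

There is one attempt and no reset: what is moved stays moved. The work goes in short steps, Python scripts to look and compute and a tool call to move; the robot and the scene stay as the last step left them, time stands still between calls to the robot, and variables do not carry over. Pictures are saved under pics/ and viewed, at most 10 in all, crops included, and the job is handed in when it is done.

Besides the shell and the picture viewer there is one more tool, called after ">>>" in YAML: its name, and indented under it one key for each argument. jog_arm: Moves the arm, as the interface text tells. Its arguments: {"type":"object","properties":{"plan":{"type":"array"},"force":{"type":"number"}},"required":["plan"]}

```bash
mkdir -p pics; ls
cat > h.py <<'E'
from workcell import *
import numpy as np, cv2
from scipy.spatial.transform import Rotation as R
def ray(c,u,v):
    K=np.array(c["mtx"]);E=np.array(c["extrinsics"])
    d=np.array([(u-K[0,2])/K[0,0],(v-K[1,2])/K[1,1]]);s=d.copy()
    for _ in range(30): s=d/(1+c["k1"]*(s@s))
    r=E[:3,:3]@np.array([s[0],s[1],1]);return E[:3,3],r/np.linalg.norm(r)
def onz(c,u,v,z):
    o,r=ray(c,u,v);return o+r*(z-o[2])/r[2]
def proj(c,p):
    K=np.array(c["mtx"]);E=np.array(c["extrinsics"])
    q=E[:3,:3].T@(np.array(p)-E[:3,3]);s=q[:2]/q[2];s=s*(1+c["k1"]*(s@s));return K[:2,:2]@s+K[:2,2]
def tri(c1,p1,c2,p2):
    o1,r1=ray(c1,*p1);o2,r2=ray(c2,*p2)
    t=np.linalg.lstsq(np.c_[r1,-r2],o2-o1,rcond=None)[0]
    a=o1+t[0]*r1;b=o2+t[1]*r2;return (a+b)/2,np.linalg.norm(a-b)
def save(c,n): cv2.imwrite("pics/"+n,c["img"][...,::-1])
E
python3 - <<'E'
from h import *
import pickle
o=get_obs();print({k:np.round(v,3).tolist() for k,v in o.items()})
C={n:camera(n) for n in("scene","side","wrist")}
pickle.dump(C,open("c0.pkl","wb"))
for n in C:
    print(n,np.round(C[n]["extrinsics"],3).tolist(),np.round(C[n]["mtx"],1).tolist(),C[n]["k1"]); save(C[n],n+"0.png")
E
```

```text
pics
{'clock': 0.0, 'joint_pos': [-1.209, 0.333, -0.065, 1.461, 0.022, 1.35, -0.089], 'joint_velocities': [-0.002, -0.002, -0.0, 0.0, 0.0, 0.001, -0.001], 'tau': [-0.0, -62.542, 0.049, -39.161, 0.016, 0.01, -0.0], 'position': [0.234, 0.579, 0.231], 'ee_rot': [0.191, 0.982, -0.001, -0.0], 'ft_force': [-0.455, 0.59, -0.647], 'torque': [0.03, -0.013, 0.037], 'grasp_force': 0.0, 'grip_width': 0.999}
scene [[0.811, -0.408, 0.419, 0.127], [-0.585, -0.545, 0.601, -0.508], [-0.017, -0.732, -0.681, 0.717], [0.0, 0.0, 0.0, 1.0]] [[521.7, 0.0, 325.8], [0.0, 521.7, 238.8], [0.0, 0.0, 1.0]] -0.07335059249103577
side [[0.842, -0.23, 0.488, -0.094], [-0.539, -0.376, 0.753, -0.883], [0.01, -0.897, -0.441, 0.613], [0.0, 0.0, 0.0, 1.0]] [[576.6, 0.0, 326.4], [0.0, 576.6, 252.7], [0.0, 0.0, 1.0]] -0.05254043181466148
wrist [[0.375, 0.883, 0.283, 0.163], [0.927, -0.356, -0.118, 0.607], [-0.003, 0.307, -0.952, 0.372], [0.0, 0.0, 0.0, 1.0]] [[400.6, 0.0, 323.3], [0.0, 400.6, 236.8], [0.0, 0.0, 1.0]] 0.022657950117952044
```

View pics/scene0.png

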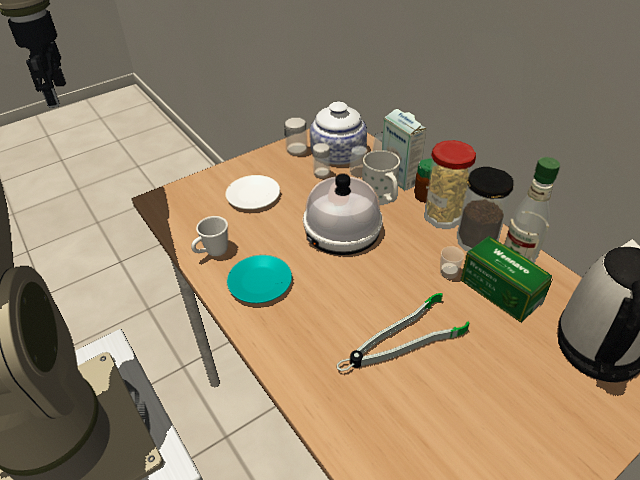

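View pics/side0.png

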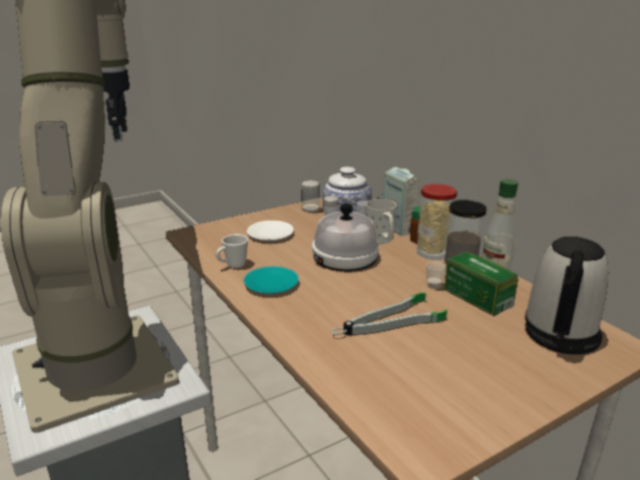

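The scene view shows the cover's knob at (343,183). The tongs have their hinge at (357,358) and green jaws at (434,299) and (461,328). The white saucer is at (253,193) and the turquoise look-alike at (260,280). The white one is the saucer, and the turquoise one stays put. The eggs are hidden under the cover.

Run:
```python
from h import *
import pickle
C=pickle.load(open("c0.pkl","rb"))
def blobs(n,m,box,minA=15):
    x0,y0,x1,y1=box;k=np.zeros(m.shape,np.uint8);k[y0:y1,x0:x1]=m[y0:y1,x0:x1]
    nn,l,s,c=cv2.connectedComponentsWithStats(k)
    return [(s[i].tolist(),np.round(c[i],1).tolist()) for i in range(1,nn) if s[i,4]>=minA]
K={}
for n,bk,bt,bs in(("scene",(325,165,362,200),(330,285,480,380),(215,165,290,220)),("side",(332,200,360,222),(325,285,455,345),(240,215,300,248))):
    c=C[n];im=c["img"].astype(int);mx=im.max(2);mn=im.min(2)
    r,g,b=im[...,0],im[...,1],im[...,2]
    print(n,"knob",blobs(n,mx<60,bk),"\n green",blobs(n,(g>r+40)&(g>b+40),bt),"\n hinge",blobs(n,mx<60,bt),"\n saucer",blobs(n,(mn>140)&(mx-mn<40),bs,200))
    for s,ce in blobs(n,(g>r+40)&(g>b+40),bt): print(" green@11mm",np.round(onz(c,*ce,.011),4))
    for s,ce in blobs(n,mx<60,bt): print(" hinge@15mm",np.round(onz(c,*ce,.015),4))
    for s,ce in blobs(n,(mn>140)&(mx-mn<40),bs,200): print(" saucer",np.round(onz(c,*ce,.011),4),np.round(onz(c,s[0],ce[1],.014)-onz(c,s[0]+s[2],ce[1],.014),3))
    for s,ce in blobs(n,mx<60,bk): print(" knob@120",np.round(onz(c,*ce,.12),4)); K[n]=ce
if len(K)==2: print(tri(C["scene"],K["scene"],C["side"],K["side"]))
c=C["scene"];cv2.imwrite("pics/crop0.png",cv2.resize(c["img"][160:390,210:490,::-1],None,fx=2.6,fy=2.6,interpolation=cv2.INTER_CUBIC))
```

```text
scene knob [([335, 174, 16, 22, 280], [342.5, 184.7])] 
 green [([425, 293, 18, 15, 96], [433.2, 299.2]), ([450, 322, 19, 10, 51], [459.5, 327.2]), ([458, 329, 8, 6, 23], [461.1, 331.8])] 
 hinge [([468, 285, 12, 9, 49], [475.2, 287.3]), ([425, 295, 15, 14, 37], [431.0, 301.5]), ([459, 325, 10, 6, 18], [464.7, 328.3]), ([350, 350, 13, 18, 153], [355.9, 359.0])] 
 saucer [([226, 175, 54, 34, 1419], [252.5, 191.6])]
 green@11mm [ 0.622  -0.1254  0.011 ]
 green@11mm [ 0.6141 -0.1966  0.011 ]
 green@11mm [ 0.6093 -0.205   0.011 ]
 hinge@15mm [ 0.6993 -0.1528  0.015 ]
 hinge@15mm [ 0.6124 -0.1291  0.015 ]
 hinge@15mm [ 0.6166 -0.2052  0.015 ]
 hinge@15mm [ 0.4337 -0.1441  0.015 ]
 saucer [0.5216 0.3372 0.011 ] [-0.096  0.073  0.   ]
 knob@120 [0.6078 0.122  0.12  ]
side knob [([340, 204, 13, 16, 150], [345.9, 211.0])] 
 green [([413, 293, 12, 5, 26], [418.3, 295.2]), ([432, 310, 14, 10, 37], [439.7, 313.9])] 
 hinge [([444, 285, 11, 8, 48], [449.7, 287.3]), ([344, 323, 9, 12, 71], [348.2, 328.8])] 
 saucer [([247, 221, 47, 19, 692], [269.9, 229.7])]
 green@11mm [ 0.6268 -0.1206  0.011 ]
 green@11mm [ 0.6149 -0.1983  0.011 ]
 hinge@15mm [ 0.7004 -0.1356  0.015 ]
 hinge@15mm [ 0.4293 -0.1513  0.015 ]
 saucer [0.5203 0.3355 0.011 ] [-0.103  0.063  0.   ]
 knob@120 [0.6055 0.1185 0.12  ]
(array([0.61073381, 0.1258906 , 0.11636892]), np.float64(7.968452404343017e-05))
```

View pics/crop0.png

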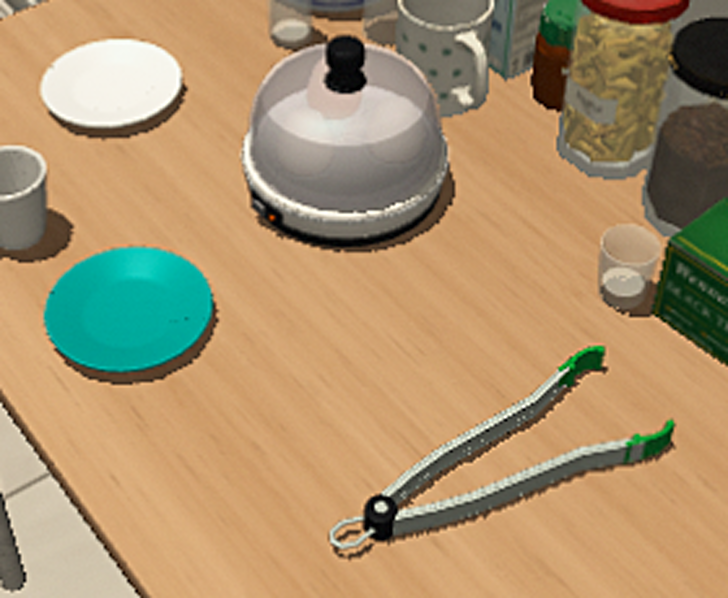

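The enlarged crop confirms this. The white saucer is at (253,193), and the turquoise plate at (260,280) is the look-alike. The tongs lie free, with the hinge at (356,359). The knob triangulates to (0.611, 0.126, 0.116), which fits a knob centred about 0.12 up. I'll go over the knob next.

```bash
cat >> h.py <<'E'
def Rd(yaw):
    return R.from_euler("z",yaw,degrees=True)*R.from_matrix(np.diag([-1.,1,-1]))
def go(p,yaw,base=None):
    o=get_obs();q=R.from_quat(o["ee_rot"]) if base is None else base[1];p0=np.array(o["position"]) if base is None else np.array(base[0])
    print("turn",np.round((q.inv()*Rd(yaw)).as_rotvec(),4).tolist(),"shift",np.round(q.inv().apply(np.array(p)-p0),4).tolist())
E
python3 -c "
from h import *
go([.61,.125,.22],0)"
```

```text
turn [-0.0011, -0.0001, -0.3847] shift [-0.5185, -0.2799, 0.011]
```

>>> jog_arm:
  plan:
    - [[0,0,-0.385],[-0.5185,-0.28,0.011],0.0854]
    - [[0,0,-0.385],[-0.5185,-0.28,0.011],0.0854]
    - [[0,0,-0.385],[-0.5185,-0.28,0.011],0.0854]
    - [[0,0,-0.385],[-0.5185,-0.28,0.011],0.0854]
    - [[0,0,-0.385],[-0.5185,-0.28,0.011],0.0854]
    - [[0,0,-0.385],[-0.5185,-0.28,0.011],0.0854]
    - [[0,0,-0.385],[-0.5185,-0.28,0.011],0.0854]
    - [[0,0,-0.385],[-0.5185,-0.28,0.011],0.0854]

```text
clock: 0.82
position: [0.4456, 0.3233, 0.2251]
ee_rot: [-0.0, 1.0, 0.0, -0.0]
ft_force: [0.7, 0.1, -0.3]
grip_width: 1.0
grasp_force: 0.0
```

```bash
python3 -c "
from h import *
go([.61,.125,.22],0)"
```

```text
turn [0.0002, -0.0, 0.0002] shift [-0.1643, -0.1984, 0.0051]
```

>>> jog_arm:
  plan:
    - [[0,0,0],[-0.162,-0.197,0.005],0.0854]
    - [[0,0,0],[-0.162,-0.197,0.005],0.0854]
    - [[0,0,0],[-0.162,-0.197,0.005],0.0854]
    - [[0,0,0],[-0.162,-0.197,0.005],0.0854]
    - [[0,0,0],[-0.162,-0.197,0.005],0.0854]
    - [[0,0,0],[-0.162,-0.197,0.005],0.0854]
    - [[0,0,0],[-0.162,-0.197,0.005],0.0854]
    - [[0,0,0],[-0.162,-0.197,0.005],0.0854]

```text
clock: 1.48
position: [0.6081, 0.1242, 0.2195]
ee_rot: [0.003, 1.0, -0.001, -0.0]
ft_force: [-0.2, 0.3, -0.0]
grip_width: 1.001
grasp_force: 0.0
```

Run:
```python
from h import *
o=get_obs();print(np.round(o["position"],4))
c=camera("wrist");save(c,"w1.png")
im=c["img"];mx=im.max(2).astype(int)
print("expect",proj(c,[.61,.125,.12]))
k=(mx<60).astype(np.uint8);n,l,s,ce=cv2.connectedComponentsWithStats(k)
for i in range(1,n):
    if s[i,4]>150: print(s[i],np.round(ce[i],1),np.round(onz(c,*ce[i],.12),4))
```

```text
[0.6081 0.1242 0.2195]
expect [327.33399774 239.9944441 ]
[327 254  25  17 170] [340.4 263.8] [0.6262 0.1334 0.12  ]
[    0   297   640   183 51477] [312. 425.] [0.7541 0.1133 0.12  ]
```

View pics/w1.png

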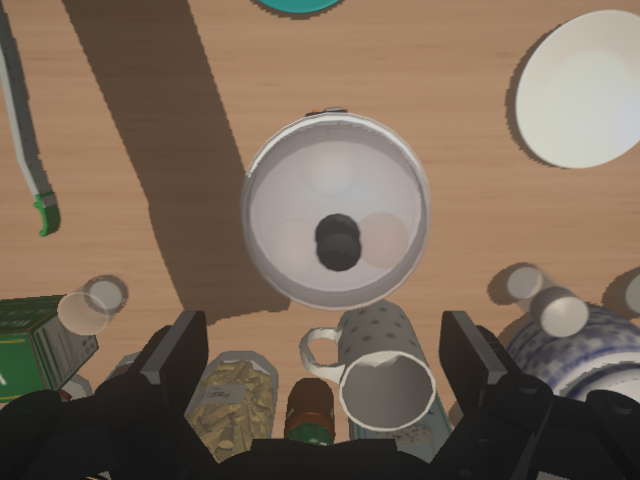

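The wrist view shows the knob head at about (339,249), with its neck at (338,230). Through the cover, the brown egg sits at (381,240) and the white ones at about (330,168) and (295,245). The knob is a few mm off my estimate, so I'll refine it.

Run:
```python
from h import *
import pickle
c=camera("wrist");im=c["img"];g=cv2.cvtColor(im,cv2.COLOR_RGB2GRAY)
sub=(g[200:290,300:380]<85).astype(np.uint8)
n,l,s,ce=cv2.connectedComponentsWithStats(sub)
for i in range(1,n):
    if s[i,4]>50: print(s[i]+[300,200,0,0,0],ce[i]+[300,200])
i=1+np.argmax(s[1:,4]);
for r in range(0,90,5):
    xs=np.where(l[r]==i)[0]
    if len(xs): print(r+200,xs.min()+300,xs.max()+300,end="; ")
print()
for v in (246,248,250): print(v,np.round(onz(c,339,v,.123),4), np.round(onz(c,335,210,.04),4))
# scene knob widest, ball centre
C=pickle.load(open("c0.pkl","rb"))
for n,b in(("scene",(325,165)),("side",(330,198))):
    m=cv2.cvtColor(C[n]["img"],cv2.COLOR_RGB2GRAY)[b[1]:b[1]+35,b[0]:b[0]+37]<70
    for r in range(0,35,2):
        xs=np.where(m[r])[0]
        if len(xs): print(n,r+b[1],xs.min()+b[0],xs.max()+b[0],end="; ")
    print(n,proj(C[n],[.61,.125,.123]),proj(C[n],[.616,.131,.123]))
```

```text
[ 311  216   45   57 2102] [332.95575642 244.08182683]
220 320 345; 225 315 350; 230 312 353; 235 311 354; 240 311 354; 245 312 354; 250 312 355; 255 312 355; 260 314 353; 265 317 350; 270 323 343; 
246 [0.6119 0.1352 0.123 ] [0.6093 0.1347 0.04  ]
248 [0.6133 0.1352 0.123 ] [0.6093 0.1347 0.04  ]
250 [0.6146 0.1352 0.123 ] [0.6093 0.1347 0.04  ]
scene 165 330 348; scene 167 337 348; scene 171 330 330; scene 173 330 333; scene 175 330 347; scene 177 327 349; scene 179 336 349; scene 181 336 349; scene 183 336 349; scene 185 337 348; scene 187 337 348; scene 189 335 349; scene 191 335 350; scene 193 336 349; scene 195 340 345; scene [342.47017624 182.2620003 ] [343.07930504 179.6124723 ]
side 204 341 351; side 206 340 352; side 208 340 352; side 210 340 352; side 212 342 350; side 214 343 349; side 216 342 349; side 218 341 351; side [345.94397543 208.49386825] [346.62382212 207.16147649]
```

Run:
```python
from h import *
c=camera("wrist");print(onz(c,333.2,250,.123),get_obs()["position"])
go([.6135,.130,.105],0)
```

```text
[0.61402082 0.13337932 0.123     ] [0.60617639 0.12958068 0.21986941]
turn [0.0007, -0.0008, 0.0017] shift [-0.0074, 0.0003, 0.1149]
```

>>> jog_arm:
  plan:
    - [[0,0,0],[-0.007,0.0015,0.03],0.0854]
    - [[0,0,0],[-0.007,0.0015,0.06],0.0854]
    - [[0,0,0],[-0.007,0.0015,0.085],0.0854]
    - [[0,0,0],[-0.007,0.0015,0.085],0.0854]
    - [[0,0,0],[-0.007,0.0015,0.085],0.0854]

```text
clock: 2.05
position: [0.6126, 0.1311, 0.1347]
ee_rot: [-0.001, 1.0, -0.0, -0.001]
ft_force: [0.2, -0.1, 0.9]
grip_width: 0.998
grasp_force: 0.0
```

Run:
```python
from h import *
c=camera("wrist");g=cv2.cvtColor(c["img"],cv2.COLOR_RGB2GRAY)
print(get_obs()["position"],proj(c,[.613,.131,.123]))
cv2.imwrite("pics/w2.png",c["img"][150:480,150:550,::-1])
o=proj(c,[.613,.131,.123]).astype(int)
for r in range(o[1]-50,min(o[1]+50,480),6):
    xs=np.where(g[r,o[0]-60:o[0]+60]<85)[0]
    if len(xs): print(r,xs.min()+o[0]-60,xs.max()+o[0]-60,end="; ")
```

```text
[0.61381472 0.1309798  0.13645135] [326.34633723 301.61959373]
257 309 344; 263 301 351; 269 298 355; 275 295 357; 281 295 358; 287 295 357; 293 295 358; 299 294 359; 305 293 360; 311 293 360; 317 294 360; 323 297 357; 329 300 353; 335 308 345; 341 324 326;
```

View pics/w2.png

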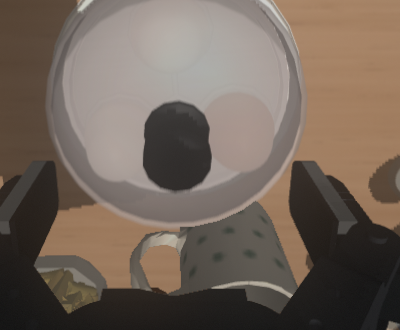

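The close wrist view shows the knob at (326,308), midway between the fingers in y and about 3 mm farther out in x. The brown egg is to its right. Next I'll lower, close and lift.

>>> jog_arm:
  plan:
    - [[0,0,0],[-0.002,0,0.03],0.0854]
    - [[0,0,0],[-0.002,0,0.03],0.0854]
    - [[0,0,0],[-0.002,0,0.03],0.0854]
    - [[0,0,0],[-0.002,0,0.03],0.02]
    - [[0,0,0],[-0.002,0,0.03],0.02]
    - [[0,0,0],[-0.002,0,0.03],0.02]
    - [[0,0,0],[-0.002,0,0.03],0.02]
    - [[0,0,0],[-0.002,0,0.03],0.02]
  force: 40

```text
clock: 2.77
position: [0.6161, 0.1302, 0.1059]
ee_rot: [-0.0, 1.0, 0.0, 0.001]
ft_force: [0.9, -0.1, 1.3]
grip_width: 0.318
grasp_force: 39.3
```

>>> jog_arm:
  plan:
    - [[0,0,0],[0,0,0],0.02]
    - [[0,0,0],[0,0,0],0.02]
    - [[0,0,0],[0,0,0],0.02]
    - [[0,0,0],[0,0,0],0.02]

```text
clock: 3.1
position: [0.6161, 0.13, 0.1056]
ee_rot: [-0.0, 1.0, 0.0, 0.0]
ft_force: [0.2, 1.7, 3.5]
grip_width: 0.314
grasp_force: 39.3
```

>>> jog_arm:
  plan:
    - [[0,0,0],[0,0,-0.015],0.02]
    - [[0,0,0],[0,0,-0.035],0.02]
    - [[0,0,0],[0,0,-0.06],0.02]
    - [[0,0,0],[0,0,-0.085],0.02]
    - [[0,0,0],[0,0,-0.11],0.02]
    - [[0,0,0],[0,0,-0.13],0.02]
    - [[0,0,0],[0,0,-0.14],0.02]
    - [[0,0,0],[0,0,-0.14],0.02]

```text
clock: 3.77
position: [0.6166, 0.1297, 0.247]
ee_rot: [0.0, 1.0, 0.0, 0.001]
ft_force: [0.0, 1.0, -1.7]
grip_width: 0.316
grasp_force: 39.6
```

Run:
```python
from h import *
import pickle
C={n:camera(n) for n in("scene","side")};pickle.dump(C,open("c1.pkl","wb"))
a=cv2.resize(C["scene"]["img"][120:300,240:440],None,fx=2,fy=2,interpolation=2);b=cv2.resize(C["side"]["img"][130:310,260:460],None,fx=2,fy=2,interpolation=2)
cv2.imwrite("pics/lift.png",np.hstack([a,b])[...,::-1])
print(get_obs()["position"],get_obs()["ft_force"])
go([.51,-.345,.245],0)
```

```text
[0.61539983 0.12958417 0.24379647] [ 0.20590629 -0.38766948 -2.01555211]
turn [-0.0004, -0.0014, 0.0001] shift [0.1054, -0.4746, -0.0009]
```

View pics/lift.png

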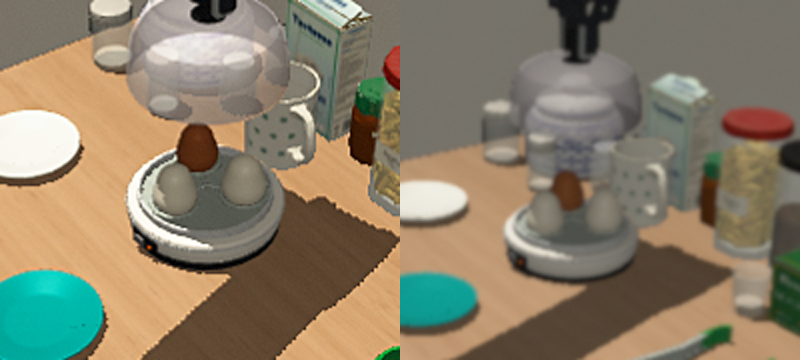

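The cover is off and all three eggs stand in the rack. The brown egg is the rear-left one, at about (338,193) in scene pixels. Next I'll carry the cover to the free table.

>>> jog_arm:
  plan:
    - [[0,0,0],[0.005,-0.02,0],0.02]
    - [[0,0,0],[0.011,-0.05,0],0.02]
    - [[0,0,0],[0.019,-0.085,0],0.02]
    - [[0,0,0],[0.027,-0.12,0],0.02]
    - [[0,0,0],[0.035,-0.155,0],0.02]
    - [[0,0,0],[0.042,-0.19,0],0.02]
    - [[0,0,0],[0.05,-0.225,0],0.02]
    - [[0,0,0],[0.058,-0.26,0],0.02]

```text
clock: 4.53
position: [0.5563, -0.1317, 0.2431]
ee_rot: [-0.0, 1.0, 0.0, -0.001]
ft_force: [0.6, 0.2, -2.0]
grip_width: 0.313
grasp_force: 39.6
```

>>> jog_arm:
  plan:
    - [[0,0,0],[0.008,-0.035,0],0.02]
    - [[0,0,0],[0.015,-0.07,0],0.02]
    - [[0,0,0],[0.023,-0.105,0],0.02]
    - [[0,0,0],[0.03,-0.14,0],0.02]
    - [[0,0,0],[0.038,-0.17,0],0.02]
    - [[0,0,0],[0.043,-0.195,0],0.02]
    - [[0,0,0],[0.047,-0.21,0],0.02]
    - [[0,0,0],[0.047,-0.214,0],0.02]

```text
clock: 5.2
position: [0.5082, -0.3474, 0.243]
ee_rot: [0.002, 1.0, -0.0, -0.002]
ft_force: [0.1, -0.3, -0.2]
grip_width: 0.311
grasp_force: 39.6
```

>>> jog_arm:
  plan:
    - [[0,0,0],[0,0,0.03],0.02]
    - [[0,0,0],[0,0,0.06],0.02]
    - [[0,0,0],[0,0,0.09],0.02]
    - [[0,0,0],[0,0,0.12],0.02]
    - [[0,0,0],[0,0,0.14],0.02]
    - [[0,0,0],[0,0,0.15],0.02]
    - [[0,0,0],[0,0,0.15],0.02]
    - [[0,0,0],[0,0,0.15],0.02]

```text
clock: 5.87
position: [0.5111, -0.3437, 0.0951]
ee_rot: [-0.0, 1.0, 0.0, -0.0]
ft_force: [0.0, 0.3, -0.9]
grip_width: 0.32
grasp_force: 39.6
```

Run:
```python
from h import *
o=get_obs();print(np.round(o["position"],4),o["ft_force"],o["grip_width"])
go([.51,-.345,.072],0)
```

```text
[ 0.5111 -0.3437  0.0951] [ 0.02319829  0.34331817 -0.85429494] 0.31963920596579287
turn [0.0004, -0.0007, 0.0008] shift [0.0011, -0.0013, 0.0231]
```

Next I'll lower gently to contact and release.

>>> jog_arm:
  plan:
    - [[0,0,0],[0,0,0.01],0.02]
    - [[0,0,0],[0,0,0.018],0.02]
    - [[0,0,0],[0,0,0.021],0.02]
    - [[0,0,0],[0,0,0.023],0.02]
    - [[0,0,0],[0,0,0.023],0.02]
    - [[0,0,0],[0,0,0.023],0.02]

```text
clock: 6.37
position: [0.511, -0.3444, 0.0724]
ee_rot: [-0.0, 1.0, -0.0, 0.0]
ft_force: [-0.1, -0.4, -0.4]
grip_width: 0.319
grasp_force: 39.7
```

>>> jog_arm:
  plan:
    - [[0,0,0],[0,0,0.001],0.02]
    - [[0,0,0],[0,0,0.002],0.02]
    - [[0,0,0],[0,0,0.002],0.02]

```text
clock: 6.62
position: [0.5115, -0.344, 0.0714]
ee_rot: [-0.0, 1.0, 0.0, 0.001]
ft_force: [-4.2, 4.6, 10.2]
grip_width: 0.319
grasp_force: 40.5
```

Run:
```python
from h import *
o=get_obs();print(np.round(o["position"],4),o["ft_force"],o["grip_width"])
c=camera("side");cv2.imwrite("pics/put.png",cv2.resize(c["img"][260:480,280:560,::-1],None,fx=2,fy=2))
```

```text
[ 0.5115 -0.344   0.0714] [-4.18101501  4.63830203 10.19080385] 0.3185067857911222
```

View pics/put.png

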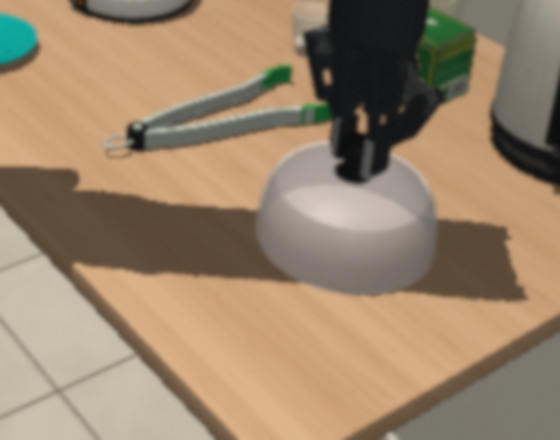

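The cover stands upright on the table, with its rim at about (345,265) in the crop, and contact force confirms it is down. Now I'll release, rise and move toward the tongs.

>>> jog_arm:
  plan:
    - [[0,0,0],[0,0,0],0.0854]
    - [[0,0,0],[0,0,0],0.0854]
    - [[0,0,0],[0,0,0],0.0854]
    - [[0,0,0],[0,0,0],0.0854]
    - [[0,0,0],[0,0,0],0.0854]
    - [[0,0,0],[0,0,-0.03],0.0854]
    - [[0,0,0],[0,0,-0.07],0.0854]
    - [[0,0,0],[0,0,-0.11],0.0854]

```text
clock: 7.33
position: [0.5101, -0.3439, 0.1806]
ee_rot: [0.0, 1.0, 0.0, -0.001]
ft_force: [0.9, 0.1, 0.3]
grip_width: 0.999
grasp_force: 0.0
```

Run:
```python
from h import *
o=get_obs();print(np.round(o["position"],4),o["ft_force"],o["grip_width"])
go([.50,-.155,.20],-5)
```

```text
[ 0.5101 -0.3439  0.1806] [0.87877738 0.14958791 0.25368191] 0.9987176046434528
turn [0.0007, -0.0024, 0.0872] shift [0.0101, 0.189, -0.0192]
```

>>> jog_arm:
  plan:
    - [[0,0,0.087],[0.01,0.19,-0.02],0.0854]
    - [[0,0,0.087],[0.01,0.19,-0.02],0.0854]
    - [[0,0,0.087],[0.01,0.19,-0.02],0.0854]
    - [[0,0,0.087],[0.01,0.19,-0.02],0.0854]
    - [[0,0,0.087],[0.01,0.19,-0.02],0.0854]
    - [[0,0,0.087],[0.01,0.19,-0.02],0.0854]
    - [[0,0,0.087],[0.01,0.19,-0.02],0.0854]
    - [[0,0,0.087],[0.01,0.19,-0.02],0.0854]

```text
clock: 8.0
position: [0.5008, -0.155, 0.2002]
ee_rot: [0.044, 0.999, -0.0, 0.0]
ft_force: [-0.9, -0.2, 0.5]
grip_width: 1.004
grasp_force: 0.0
```

Run:
```python
from h import *
c=camera("wrist");o=get_obs();print(np.round(o["position"],4))
save(c,"w3.png")
im=c["img"].astype(int);r,g,b=im[...,0],im[...,1],im[...,2]
for nm,m in(("green",(g>r+40)&(g>b+40)),("dark",im.max(2)<50)):
    n,l,s,ce=cv2.connectedComponentsWithStats(m.astype(np.uint8))
    for i in range(1,n):
        if s[i,4]>100: print(nm,s[i],np.round(ce[i],1),np.round(onz(c,*ce[i],.011),4),np.round(onz(c,*ce[i],.022),4))
```

```text
[ 0.5006 -0.1556  0.2001]
green [365 312   8  36 129] [369.2 328.9] [ 0.6231 -0.1244  0.011 ] [ 0.6165 -0.1252  0.022 ]
dark [ 18 241  53  40 617] [ 46.8 255.1] [ 0.5253 -0.401   0.011 ] [ 0.5219 -0.3926  0.022 ]
dark [    0   311   640   169 47393] [315.  432.6] [ 0.7381 -0.186   0.011 ] [ 0.7276 -0.1848  0.022 ]
```

View pics/w3.png

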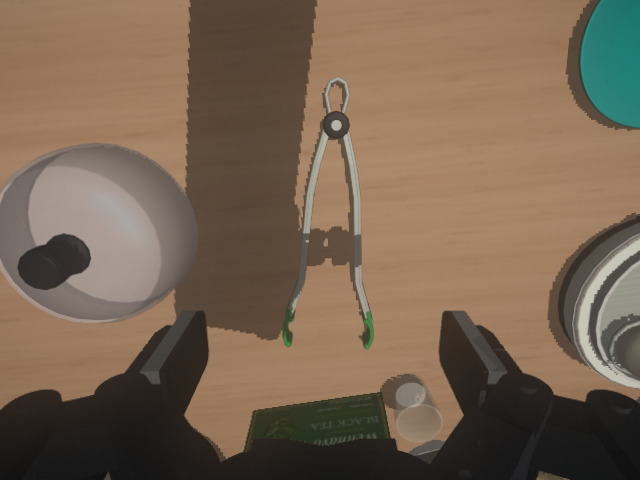

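The wrist view shows the tongs with the hinge at (336,125) and jaws at (288,330) and (369,330). The arms are straight around rows 200–280. The cover stands upright at the left.

Run:
```python
from h import *
c=camera("wrist")
h=onz(c,336,125,.022);a=onz(c,288,330,.016);b=onz(c,369.5,330,.016);j=(a+b)/2
print(h,a,b,np.linalg.norm(a-b),"len",np.linalg.norm((j-h)[:2]))
y=np.degrees(np.arctan2(j[1]-h[1],j[0]-h[0]));print("yaw",y)
u=np.array([np.cos(np.radians(y)),np.sin(np.radians(y))]);gp=h[:2]+95*u/1000;print("grip",gp)
# arms edges near grip on z=.02
for v in (200,235,270):
    g=c["img"][v].astype(int);m=np.where((np.abs(g-cv2.blur(c["img"],(1,1))[v]).sum(1)>=0)&((g[:,0]-g[:,2])<25)&(g.min(1)>45))[0];m=m[(m>285)&(m<375)];print(v,m.tolist())
go([gp[0],gp[1],.04],y)
print("from wrist tips: TCP proj",proj(c,np.r_[get_obs()["position"]]))
```

```text
[ 0.43662698 -0.14185758  0.022     ] [ 0.61450846 -0.20004809  0.016     ] [ 0.62099908 -0.12525647  0.016     ] 0.07507272724959467 len 0.18231657748650726
yaw -6.549307991437518
grip [ 0.53100701 -0.15269311]
200 [307, 308, 309, 310, 311, 312, 313, 353, 354, 355, 356, 357, 358, 359, 360]
235 [303, 304, 305, 306, 307, 308, 309, 310, 354, 355, 356, 357, 358, 359, 360, 361]
270 [300, 301, 302, 303, 304, 305, 306, 355, 356, 357, 358, 359, 360, 361, 362]
turn [-0.0005, -0.0003, 0.0253] shift [-0.03, 0.0058, 0.16]
from wrist tips: TCP proj [326.07849562 313.88716631]
```

>>> jog_arm:
  plan:
    - [[0,0,0.025],[-0.03,0.0055,0.03],0.0854]
    - [[0,0,0.025],[-0.03,0.0055,0.07],0.0854]
    - [[0,0,0.025],[-0.03,0.0055,0.11],0.0854]
    - [[0,0,0.025],[-0.03,0.0055,0.145],0.0854]
    - [[0,0,0.025],[-0.03,0.0055,0.16],0.0854]
    - [[0,0,0.025],[-0.03,0.0055,0.16],0.0854]
    - [[0,0,0.025],[-0.03,0.0055,0.16],0.0854]

```text
clock: 8.68
position: [0.5307, -0.1526, 0.0398]
ee_rot: [0.057, 0.998, -0.0, -0.001]
ft_force: [-0.1, 0.2, 0.2]
grip_width: 1.002
grasp_force: 0.0
```

Run:
```python
from h import *
c=camera("wrist");o=get_obs();print(np.round(o["position"],4))
im=c["img"].astype(int)
p=proj(c,[.531,-.1527,.02]);print(p)
for t in (-.02,0,.02):
    v=int(round(proj(c,[.531+t,-.1527,.02])[1]));g=im[v];m=np.where(((g[:,0]-g[:,2])<25)&(g.min(1)>40))[0];m=m[(m>230)&(m<440)]
    s=np.split(m,np.where(np.diff(m)>3)[0]+1);print(v,[(int(x[0]),int(x[-1])) for x in s if len(x)>3],[np.round(onz(c,k,v,.02)[:2],4).tolist() for x in s if len(x)>3 for k in(x[0],x[-1])])
save(c,"w4.png")
go([.531,-.1527,.004],-6.5)
```

```text
[ 0.5318 -0.1526  0.0411]
[326.07706546 292.66151023]
250 [(273, 289), (366, 382)] [[0.5085, -0.173], [0.5093, -0.1662], [0.513, -0.1335], [0.5138, -0.1267]]
293 [(271, 286), (368, 383)] [[0.5284, -0.1769], [0.5292, -0.1704], [0.5332, -0.1343], [0.534, -0.1277]]
332 [(270, 284), (370, 385)] [[0.5477, -0.1804], [0.5485, -0.174], [0.5528, -0.1349], [0.5536, -0.1281]]
turn [-0.0005, 0.001, 0.0002] shift [0.0008, -0.0002, 0.0371]
```

The arms are 49.5 mm apart over their outsides and centred within 0.5 mm, so I'll lower and close lightly.

>>> jog_arm:
  plan:
    - [[0,0,0],[0,0,0.02],0.0854]
    - [[0,0,0],[0,0,0.034],0.0854]
    - [[0,0,0],[0,0,0.037],0.0854]
    - [[0,0,0],[0,0,0.037],0.06]
    - [[0,0,0],[0,0,0.037],0.052]
    - [[0,0,0],[0,0,0.037],0.047]
    - [[0,0,0],[0,0,0.037],0.045]
    - [[0,0,0],[0,0,0.037],0.045]
  force: 25

```text
clock: 9.4
position: [0.5329, -0.1518, 0.0054]
ee_rot: [0.056, 0.998, 0.0, 0.002]
ft_force: [-1.4, -0.8, 8.7]
grip_width: 0.527
grasp_force: 5.5
```

>>> jog_arm:
  plan:
    - [[0,0,0],[0,0,0],0.045]
    - [[0,0,0],[0,0,0],0.045]
    - [[0,0,0],[0,0,0],0.045]

```text
clock: 9.65
position: [0.5329, -0.1518, 0.0053]
ee_rot: [0.056, 0.998, -0.0, 0.002]
ft_force: [-2.1, 0.7, 9.0]
grip_width: 0.533
grasp_force: 5.5
```

>>> jog_arm:
  plan:
    - [[0,0,0],[0,0,-0.001],0.043]
    - [[0,0,0],[0,0,-0.002],0.042]
    - [[0,0,0],[0,0,-0.002],0.042]
    - [[0,0,0],[0,0,-0.002],0.042]

```text
clock: 9.98
position: [0.5317, -0.1515, 0.0058]
ee_rot: [0.056, 0.998, 0.0, 0.001]
ft_force: [-0.8, 0.1, 6.5]
grip_width: 0.489
grasp_force: 8.6
```

>>> jog_arm:
  plan:
    - [[0,0,0],[0,0,-0.01],0.042]
    - [[0,0,0],[0,0,-0.02],0.042]
    - [[0,0,0],[0,0,-0.03],0.042]
    - [[0,0,0],[0,0,-0.04],0.042]
    - [[0,0,0],[0,0,-0.04],0.042]
    - [[0,0,0],[0,0,-0.04],0.042]

```text
clock: 10.48
position: [0.5318, -0.1514, 0.046]
ee_rot: [0.056, 0.998, 0.0, 0.001]
ft_force: [0.2, 0.1, -2.3]
grip_width: 0.496
grasp_force: 8.3
```

Run:
```python
from h import *
c=camera("scene");d=camera("wrist")
a=cv2.resize(c["img"][220:400,300:500],None,fx=2,fy=2);b=cv2.resize(d["img"][30:390,100:500],(400,360))
cv2.imwrite("pics/tl.png",np.hstack([a,b])[...,::-1])
```

```text
(no output)
```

View pics/tl.png

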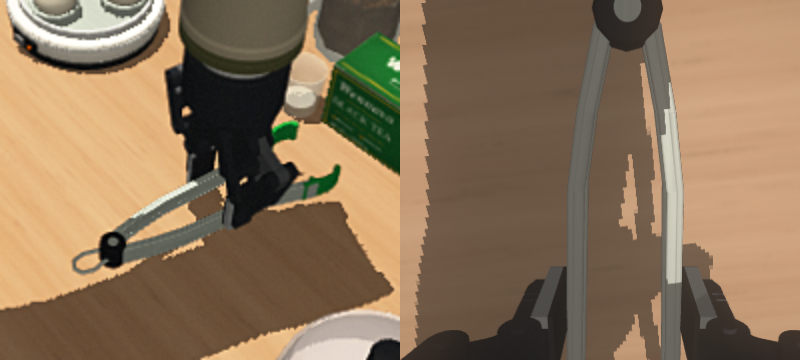

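The left half shows the tongs lifted and held level, with hinge and jaws at even height. The right half shows both arms between the pads. Now I'll locate the eggs and obstacles from the saved, unobstructed pictures.

Run:
```python
from h import *
import pickle
C=pickle.load(open("c1.pkl","rb"));P={}
for n,box in(("scene",(300,150,400,260)),("side",(300,200,400,280))):
    c=C[n];x0,y0,x1,y1=box;im=c["img"].astype(int);sub=im[y0:y1,x0:x1];r,g,b=sub[...,0],sub[...,1],sub[...,2]
    m=((r>1.8*b)&(r>g*1.6)&(r>45)&(r<190)).astype(np.uint8)
    nn,l,s,ce=cv2.connectedComponentsWithStats(m)
    for i in range(1,nn):
        if s[i,4]>60: print(n,s[i]+[x0,y0,0,0,0],ce[i]+[x0,y0],np.round(onz(c,*(ce[i]+[x0,y0]),.064),4)); P.setdefault(n,ce[i]+[x0,y0])
print(tri(C["scene"],P["scene"],C["side"],P["side"]))
# switch panel, cup, glasses on table
c=C["scene"]
for nm,u,v,z in(("panel",314,240,.017),("white1",328,214,.064),("white2",362,210,.064),("cup",213,245,.01),("glassA",322,172,.0),("mugbase",380,198,.0),("saucer",252.5,191.6,.011)): print(nm,np.round(onz(c,u,v,z),3))
ctr=np.array([.614,.130])
for off in range(-40,41,20): pass
```

```text
scene [328 183  21  23 375] [338.35733333 193.90666667] [0.6276 0.1616 0.064 ]
side [337 216  14  18 172] [343.63372093 224.78488372] [0.6306 0.1623 0.064 ]
(array([0.62724927, 0.15935406, 0.06573528]), np.float64(0.002122218476481403))
panel [0.537 0.121 0.017]
white1 [0.574 0.123 0.064]
white2 [0.634 0.093 0.064]
cup [0.373 0.236 0.01 ]
glassA [0.696 0.317 0.   ]
mugbase [0.741 0.16  0.   ]
saucer [0.522 0.337 0.011]
```

>>> jog_arm:
  plan:
    - [[0,0,0],[0,0,-0.03],0.043]
    - [[0,0,0],[0,0,-0.065],0.043]
    - [[0,0,0],[0,0,-0.1],0.043]
    - [[0,0,0],[0,0,-0.13],0.043]
    - [[0,0,0],[0,0,-0.15],0.043]
    - [[0,0,0],[0,0,-0.155],0.043]
    - [[0,0,0],[0,0,-0.155],0.043]

```text
clock: 11.17
position: [0.5318, -0.1514, 0.2009]
ee_rot: [0.056, 0.998, 0.0, 0.001]
ft_force: [1.5, -0.5, -2.3]
grip_width: 0.503
grasp_force: 8.3
```

Run:
```python
from h import *
c=camera("wrist");o=get_obs();p=np.array(o["position"]);q=R.from_quat(o["ee_rot"])
print(np.round(p,4),o["grip_width"],o["grasp_force"])
T=np.eye(4);T[:3,:3]=q.as_matrix();T[:3,3]=p;TC=np.linalg.inv(T)@np.array(c["extrinsics"]);np.save("TC.npy",TC)
egg=np.array([.632,.165,.056]);t=np.radians(-65);d=np.array([np.cos(t),np.sin(t)]);l=np.array([-d[1],d[0]])
for back in(.05,.09,.13):
  for lat in (-.07,-.05,0,.05,.07):
    P=np.r_[egg[:2]-back*d+lat*l,.2];T[:3,:3]=Rd(-65).as_matrix();T[:3,3]=P
    c["extrinsics"]=T@TC;print(back,lat,np.round(P,3),np.round(proj(c,egg)))
go([.48,.15,.2],-65)
```

```text
[ 0.5311 -0.1512  0.1993] 0.49933295085831425 8.250023506261641
0.05 -0.07 [0.547 0.181 0.2  ] [416. 279.]
0.05 -0.05 [0.566 0.189 0.2  ] [390. 279.]
0.05 0 [0.611 0.21  0.2  ] [325. 279.]
0.05 0.05 [0.656 0.231 0.2  ] [261. 278.]
0.05 0.07 [0.674 0.24  0.2  ] [236. 278.]
0.09 -0.07 [0.531 0.217 0.2  ] [412. 324.]
0.09 -0.05 [0.549 0.225 0.2  ] [387. 324.]
0.09 0 [0.594 0.247 0.2  ] [325. 324.]
0.09 0.05 [0.639 0.268 0.2  ] [264. 324.]
0.09 0.07 [0.657 0.276 0.2  ] [239. 324.]
0.13 -0.07 [0.514 0.253 0.2  ] [409. 367.]
0.13 -0.05 [0.532 0.262 0.2  ] [385. 366.]
0.13 0 [0.577 0.283 0.2  ] [325. 366.]
0.13 0.05 [0.622 0.304 0.2  ] [266. 366.]
0.13 0.07 [0.641 0.312 0.2  ] [242. 366.]
turn [-0.0001, -0.0006, 1.0229] shift [0.0843, 0.2937, -0.0006]
```

>>> jog_arm:
  plan:
    - [[0,0,0.12],[0.003,0.03,0],0.043]
    - [[0,0,0.24],[0.006,0.07,0],0.043]
    - [[0,0,0.36],[0.009,0.11,0],0.043]
    - [[0,0,0.48],[0.011,0.15,0],0.043]
    - [[0,0,0.6],[0.013,0.19,0],0.043]
    - [[0,0,0.72],[0.015,0.23,0],0.043]
    - [[0,0,0.84],[0.018,0.265,0],0.043]
    - [[0,0,0.94],[0.02,0.3,0],0.043]

```text
clock: 11.88
position: [0.5433, 0.1445, 0.1977]
ee_rot: [0.493, 0.87, -0.001, -0.001]
ft_force: [0.6, -0.1, -0.6]
grip_width: 0.499
grasp_force: 8.3
```

Run:
```python
from h import *
o=get_obs();print(np.round(o["position"],4),o["grip_width"],o["grasp_force"],o["ft_force"])
go([.547,.181,.2],-65)
```

```text
[0.5433 0.1445 0.1977] 0.49906460798899116 8.253987329662777 [ 0.60836626 -0.08545518 -0.56268785]
turn [-0.0034, -0.0004, 0.1027] shift [0.0294, 0.0218, -0.0023]
```

>>> jog_arm:
  plan:
    - [[0,0,0.09],[0.025,0.018,-0.002],0.043]
    - [[0,0,0.09],[0.025,0.018,-0.002],0.043]
    - [[0,0,0.09],[0.025,0.018,-0.002],0.043]
    - [[0,0,0.09],[0.025,0.018,-0.002],0.043]
    - [[0,0,0.09],[0.025,0.018,-0.002],0.043]

```text
clock: 12.3
position: [0.5468, 0.1721, 0.201]
ee_rot: [0.53, 0.848, -0.001, -0.0]
ft_force: [0.4, -0.2, -2.2]
grip_width: 0.501
grasp_force: 8.3
```

Run:
```python
from h import *
c=camera("wrist");o=get_obs();print(np.round(o["position"],4),np.round((R.from_quat(o["ee_rot"])*Rd(0).inv()).as_euler("zyx",degrees=True),2),np.round(o["joint_pos"],2))
save(c,"w5.png")
im=c["img"].astype(int);r,g,b=im[...,0],im[...,1],im[...,2]
m=((r>1.8*b)&(r>g*1.5)&(r>40)&(r<200)).astype(np.uint8)
nn,l,s,ce=cv2.connectedComponentsWithStats(m)
for i in range(1,nn):
    if s[i,4]>300: print(s[i],ce[i],"minEnc",cv2.minEnclosingCircle(np.argwhere(l==i)[:,::-1].astype(np.float32)),np.round(onz(c,*ce[i],.062),4))
print("exp egg",proj(c,[.632,.165,.062]),proj(c,[.632,.165,.09]))
s=camera("scene");d=camera("side")
for n,k in(("scene",s),("side",d)):
    save(k,n+"5.png");im=k["img"].astype(int);r,g,b=im[...,0],im[...,1],im[...,2]
    m=((g>r+40)&(g>b+40)).astype(np.uint8)
    P=np.array(o["position"]);t=np.radians(-65);J=P+np.r_[.09*np.cos(t),.09*np.sin(t),.0055]
    print(n,"jaws exp",J,proj(k,J))
    nn,l,st,ce=cv2.connectedComponentsWithStats(m)
    for i in range(1,nn):
        if st[i,4]>10 : print(st[i],np.round(ce[i],1),np.round(onz(k,*ce[i],J[2]),4))
```

```text
[0.547  0.1721 0.2014] [-6.402e+01  6.000e-02 -5.000e-02] [-0.65  0.24  0.31  1.66 -0.08  1.26  0.13]
[418 260  30  40 510] [435.97843137 275.94901961] minEnc ((427.7821960449219, 279.62884521484375), 19.82512092590332) [0.6429 0.1692 0.062 ]
[558 392  51  17 411] [582.94160584 399.77372263] minEnc ((583.0, 401.5), 25.831281661987305) [0.8095 0.1265 0.062 ]
exp egg [420.70214019 274.67324487] [430.00072816 290.81641543]
scene jaws exp [0.58499135 0.09054376 0.20686276] [343.19138342 157.96022085]
[340 142  19  14 148] [348.6 147.4] [0.6127 0.111  0.2069]
[324 158  20  15 144] [335.5 166. ] [0.5601 0.0792 0.2069]
[419 159  13  13 114] [425.9 164. ] [ 0.6862 -0.0081  0.2069]
[ 468  236   83   57 1663] [509.9 264.2] [ 0.6126 -0.2496  0.2069]
side jaws exp [0.58499135 0.09054376 0.20686276] [346.35334116 179.65710975]
[346 173   9   5  30] [349.9 174.8] [0.6105 0.1138 0.2069]
[337 181   7   6  31] [340.4 183.6] [0.5596 0.0757 0.2069]
[453 253  60  29 568] [482.9 266.9] [ 0.534  -0.3553  0.2069]
```

View pics/w5.png

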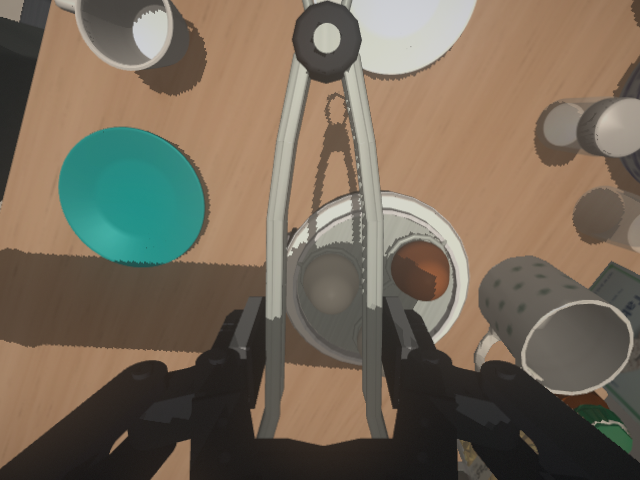

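The wrist view shows the brown egg at about (420,270) in its loop, with one white egg at (332,282) between the arms. The saucer is at the top right and the hinge at (327,38), in line with the tool. Now I'll refine the egg's outline.

Run:
```python
from h import *
c=camera("wrist");o=get_obs();print(np.round(o["position"],4))
im=c["img"].astype(int);r,g,b=im[...,0],im[...,1],im[...,2]
m=((r>1.35*b)&(r>g*1.3)).astype(np.uint8)
k=np.zeros_like(m);k[228:312,378:460]=m[228:312,378:460]
k=cv2.morphologyEx(k,cv2.MORPH_OPEN,np.ones((3,3),np.uint8))
nn,l,s,ce=cv2.connectedComponentsWithStats(k);i=1+np.argmax(s[1:,4]);print(s[i],ce[i])
cn=max(cv2.findContours((l==i).astype(np.uint8),0,1)[0],key=len);e=cv2.fitEllipse(cv2.convexHull(cn));print(e)
# synthetic silhouette centre of an egg of revolution at trial centre (points only)
def sil(x,y):
    pts=[]
    for h in np.linspace(0,.056,30):
        rr=.022*np.sqrt(max(0,1-((h-.022)/(.022 if h<.022 else .034))**2))
        for a in np.linspace(0,6.28,40): pts.append(proj(c,[x+rr*np.cos(a),y+rr*np.sin(a),.034+h]))
    return cv2.convexHull(np.float32(pts))
H=sil(.632,.165);print("pred",cv2.fitEllipse(H),cv2.boundingRect(H))
E=np.array(e[0])-np.array(cv2.fitEllipse(H)[0])
p0=proj(c,[.632,.165,.062]);print("egg",onz(c,*(p0+E),.062))
```

```text
[0.5472 0.1728 0.2021]
[ 397  242   51   58 2126] [424.53527752 270.16227658]
((421.7405090332031, 269.71734619140625), (50.832618713378906, 60.97053146362305), 153.7121124267578)
pred ((419.2926025390625, 273.60357666015625), (57.844120025634766, 63.436973571777344), 140.40757751464844) (388, 243, 62, 62)
egg [0.63205305 0.16857851 0.062     ]
```

Run:
```python
from h import *
go([.593,.2486,.2],-65)
```

```text
turn [-0.0, -0.0, 0.0175] shift [0.048, 0.0744, 0.0021]
```

>>> jog_arm:
  plan:
    - [[0,0,0.0175],[0.015,0.022,0.002],0.044]
    - [[0,0,0.0175],[0.032,0.05,0.002],0.044]
    - [[0,0,0.0175],[0.048,0.0745,0.012],0.044]
    - [[0,0,0.0175],[0.048,0.0745,0.04],0.044]
    - [[0,0,0.0175],[0.048,0.0745,0.07],0.044]
    - [[0,0,0.0175],[0.048,0.0745,0.085],0.044]
    - [[0,0,0.0175],[0.048,0.0745,0.085],0.044]
    - [[0,0,0.0175],[0.048,0.0745,0.085],0.044]

```text
clock: 13.17
position: [0.5927, 0.2492, 0.117]
ee_rot: [0.537, 0.844, -0.001, -0.0]
ft_force: [0.5, 0.3, -0.8]
grip_width: 0.516
grasp_force: 8.2
```

```bash
cat > chk.py <<'E'
from h import *
o=get_obs();P=np.array(o["position"]);q=R.from_quat(o["ee_rot"])
print(np.round(P,4),np.round((q*Rd(0).inv()).as_euler("zyx",degrees=True),2),round(o["grip_width"]*.0854,4),round(o["grasp_force"],1),np.round(o["ft_force"],1))
d=-q.as_matrix()[:,0];J=P+.09*d;J[2]+=.0055;print("jaws kin",np.round(J,4))
G=[]
for n in("scene","side"):
    k=camera(n);im=k["img"].astype(int);r,g,b=im[...,0],im[...,1],im[...,2]
    p=proj(k,J).astype(int);x0,y0=p-40
    def bl(m,mn):
        m=m[y0:y0+80,x0:x0+80].astype(np.uint8);nn,l,s,ce=cv2.connectedComponentsWithStats(m)
        return [(s[i]+[x0,y0,0,0,0],ce[i]+[x0,y0]) for i in range(1,nn) if s[i,4]>mn]
    print(n,"jaw px exp",np.round(proj(k,J),1))
    gs=bl((g>r+35)&(g>b+35),12)
    for s,ce in gs: print("  green",s,np.round(onz(k,*ce,J[2]),4))
    for s,ce in bl((r>1.8*b)&(r>g*1.6)&(r>45)&(r<190),40): print("  brown",s,np.round(ce,1),np.round(onz(k,*ce,.064),4))
    save(k,"chk_%s_%d.png"%(n,int(o["clock"]*100)))
E
python3 chk.py; python3 -c "
from h import *
go([.593,.2486,.1],-65)"
```

```text
[0.5927 0.2492 0.117 ] [-6.496e+01  6.000e-02 -4.000e-02] 0.044 8.2 [ 0.5  0.3 -0.8]
jaws kin [0.6308 0.1676 0.1225]
scene jaw px exp [337.8 168.2]
  green [335 154  17  13 121] [0.6574 0.1863 0.1225]
  green [320 169  17  13 110] [0.6028 0.1557 0.1225]
  brown [328 181  21  25 385] [338.4 193.8] [0.6279 0.162  0.064 ]
side jaw px exp [343.  201.2]
  green [342 194  12   6  47] [0.6585 0.1899 0.1225]
  green [333 202   8   7  44] [0.6045 0.1551 0.1225]
  brown [337 216  14  18 173] [343.7 224.9] [0.6304 0.1619 0.064 ]
turn [0.0026, -0.0001, 0.0008] shift [-0.0007, -0.0013, 0.019]
```

Run:
```python
from h import *
def sil(c,x,y,h0=0):
    pts=[]
    for h in np.linspace(h0,.056,30):
        rr=.022*np.sqrt(max(0,1-((h-.022)/(.022 if h<.022 else .034))**2))
        for a in np.linspace(0,6.28,60): pts.append(proj(c,[x+rr*np.cos(a),y+rr*np.sin(a),.034+h]))
    return np.array(pts)
for n in("scene","side"):
    c=camera(n);im=c["img"].astype(int);r,g,b=im[...,0],im[...,1],im[...,2]
    m=((r>1.5*b)&(r>g*1.4)&(r<190))
    p=proj(c,[.631,.167,.064]).astype(int)
    P=sil(c,.631,.167)
    print(n,"pred top",P[:,1].min().round(1))
    for v in range(p[1]-14,p[1]+16,3):
        xs=np.where(m[v,p[0]-25:p[0]+25])[0]+p[0]-25
        s=P[np.abs(P[:,1]-v)<1]
        print(v,(xs.min(),xs.max()) if len(xs) else None,(s[:,0].min().round(1),s[:,0].max().round(1)) if len(s) else None,end=" | ")
    print("\n px/mm x,y",(proj(c,[.641,.167,.064])-proj(c,[.631,.167,.064]))/10,(proj(c,[.631,.177,.064])-proj(c,[.631,.167,.064]))/10)
```

```text
scene pred top 180.2
177 None None | 180 None (np.float64(334.9), np.float64(341.6)) | 183 (np.int64(333), np.int64(344)) (np.float64(331.0), np.float64(345.1)) | 186 (np.int64(330), np.int64(346)) (np.float64(329.1), np.float64(347.1)) | 189 (np.int64(330), np.int64(347)) (np.float64(328.0), np.float64(348.1)) | 192 (np.int64(328), np.int64(348)) (np.float64(327.5), np.float64(348.7)) | 195 (np.int64(328), np.int64(348)) (np.float64(327.4), np.float64(348.9)) | 198 (np.int64(328), np.int64(348)) (np.float64(327.6), np.float64(348.6)) | 201 (np.int64(330), np.int64(347)) (np.float64(328.8), np.float64(347.5)) | 204 (np.int64(334), np.int64(344)) (np.float64(331.3), np.float64(345.3)) | 
 px/mm x,y [ 0.39218768 -0.18103924] [-0.29276514 -0.23983361]
side pred top 213.7
210 None None | 213 None (np.float64(340.6), np.float64(344.8)) | 216 (np.int64(340), np.int64(345)) (np.float64(336.7), np.float64(348.6)) | 219 (np.int64(338), np.int64(348)) (np.float64(334.9), np.float64(350.4)) | 222 (np.int64(337), np.int64(349)) (np.float64(334.0), np.float64(351.4)) | 225 (np.int64(336), np.int64(350)) (np.float64(333.5), np.float64(351.7)) | 228 (np.int64(339), np.int64(350)) (np.float64(333.5), np.float64(351.7)) | 231 (np.int64(341), np.int64(350)) (np.float64(334.0), np.float64(351.2)) | 234 (np.int64(342), np.int64(346)) (np.float64(335.7), np.float64(349.5)) | 237 None (np.float64(340.6), np.float64(344.4)) | 
 px/mm x,y [ 0.34313993 -0.08527551] [-0.23175732 -0.14013145]
```

The egg's outline matches (0.631, 0.167) to within 1 px in the scene view, and the jaws are over it. Now I'll lower.

>>> jog_arm:
  plan:
    - [[0,0,0],[-0.0005,0,0.012],0.045]
    - [[0,0,0],[-0.0005,0,0.025],0.045]
    - [[0,0,0],[-0.0005,0,0.038],0.045]
    - [[0,0,0],[-0.0005,0,0.048],0.045]
    - [[0,0,0],[-0.0005,0,0.052],0.045]
    - [[0,0,0],[-0.0005,0,0.052],0.045]
    - [[0,0,0],[-0.0005,0,0.052],0.045]

```text
clock: 13.95
position: [0.5931, 0.2492, 0.0649]
ee_rot: [0.537, 0.844, -0.0, -0.0]
ft_force: [0.9, -0.3, -0.8]
grip_width: 0.524
grasp_force: 8.1
```

```bash
python3 chk.py; python3 -c "
from h import *
go([.593,.2486,.055],-65)"
```

```text
[0.5931 0.2492 0.0649] [-6.493e+01  2.000e-02 -1.000e-02] 0.0448 8.1 [ 0.9 -0.3 -0.8]
jaws kin [0.6312 0.1677 0.0704]
scene jaw px exp [338.  189.3]
  green [335 175  16  12  95] [0.66   0.1883 0.0704]
  green [320 191  17  12 100] [0.6029 0.1564 0.0704]
  brown [328 181  21  25 307] [339.6 192.5] [0.6324 0.1637 0.064 ]
side jaw px exp [342.6 221.5]
  green [346 214   8   6  22] [0.6652 0.1847 0.0704]
  green [335 223   6   6  21] [0.6109 0.1568 0.0704]
  brown [338 217  13  17 126] [344.9 224.8] [0.633  0.1606 0.064 ]
turn [0.001, -0.0, 0.0012] shift [-0.0005, -0.0008, 0.0108]
```

>>> jog_arm:
  plan:
    - [[0,0,0],[-0.0005,0,0.005],0.045]
    - [[0,0,0],[-0.0005,0,0.01],0.045]
    - [[0,0,0],[-0.0005,0,0.01],0.045]
    - [[0,0,0],[-0.0005,0,0.01],0.045]

```text
clock: 14.38
position: [0.593, 0.2487, 0.0547]
ee_rot: [0.537, 0.844, -0.0, -0.0]
ft_force: [-0.6, -0.5, -1.2]
grip_width: 0.528
grasp_force: 8.1
```

>>> jog_arm:
  plan:
    - [[0,0,0],[0,0,0],0.042]
    - [[0,0,0],[0,0,0],0.039]
    - [[0,0,0],[0,0,0],0.037]
    - [[0,0,0],[0,0,0],0.035]
    - [[0,0,0],[0,0,0],0.033]
    - [[0,0,0],[0,0,0],0.03]
    - [[0,0,0],[0,0,0],0.025]
    - [[0,0,0],[0,0,0],0.025]
  force: 50

```text
clock: 15.05
position: [0.5935, 0.2487, 0.0554]
ee_rot: [0.537, 0.844, 0.0, 0.0]
ft_force: [1.3, 0.1, 0.1]
grip_width: 0.4
grasp_force: 49.6
```

```bash
python3 chk.py
```

```text
[0.5935 0.2487 0.0554] [-6.493e+01 -3.000e-02  1.000e-02] 0.0341 49.6 [1.3 0.1 0.1]
jaws kin [0.6317 0.1672 0.0609]
scene jaw px exp [338.3 193. ]
  green [346 184   4   9  19] [0.6586 0.17   0.0609]
  green [322 193  18  12  94] [0.6113 0.1581 0.0609]
  brown [329 182  20  24 294] [339.5 191.8] [0.6336 0.1657 0.064 ]
side jaw px exp [342.8 225.2]
  green [339 227   4   6  16] [0.6151 0.1503 0.0609]
  brown [337 217  14  17 128] [344.2 223.6] [0.6357 0.1673 0.064 ]
```

It stopped at 34 mm, the egg size, with 50 N. Next I'll lift straight up.

>>> jog_arm:
  plan:
    - [[0,0,0],[0,0,-0.006],0.025]
    - [[0,0,0],[0,0,-0.016],0.025]
    - [[0,0,0],[0,0,-0.03],0.025]
    - [[0,0,0],[0,0,-0.046],0.025]
    - [[0,0,0],[0,0,-0.064],0.025]
    - [[0,0,0],[0,0,-0.082],0.025]
    - [[0,0,0],[0,0,-0.096],0.025]
    - [[0,0,0],[0,0,-0.1],0.025]

```text
clock: 15.82
position: [0.5943, 0.2494, 0.1587]
ee_rot: [0.537, 0.844, 0.002, 0.001]
ft_force: [0.1, 0.5, -2.0]
grip_width: 0.4
grasp_force: 49.9
```

```bash
python3 chk.py
python3 - <<'E'
from h import *
t=np.radians(-65);d=np.array([np.cos(t),np.sin(t)])
S=np.array([.5235,.3385]);print(S-.09*d)
go(np.r_[S-.09*d,.155],-65)
E
```

```text
[0.5943 0.2494 0.1587] [-64.93  -0.2    0.13] 0.0341 49.9 [ 0.1  0.5 -2. ]
jaws kin [0.6325 0.1679 0.1642]
scene jaw px exp [338.4 149.9]
  green [347 141   4   8  15] [0.6596 0.1711 0.1642]
  green [321 150  19  13 124] [0.6094 0.1558 0.1642]
  brown [329 138  21  27 334] [339.9 149. ] [0.7289 0.2911 0.064 ]
side jaw px exp [343.9 184.4]
  green [335 185   9   8  58] [0.607  0.1496 0.1642]
  brown [338 175  14  21 134] [345.6 183.5] [0.8026 0.4055 0.064 ]
[0.48546436 0.4200677 ]
turn [0.0019, -0.0004, 0.0013] shift [0.2007, -0.0256, 0.0014]
```

>>> jog_arm:
  plan:
    - [[0,0,0],[0.01,-0.001,0],0.025]
    - [[0,0,0],[0.03,-0.004,0],0.025]
    - [[0,0,0],[0.055,-0.007,0],0.025]
    - [[0,0,0],[0.08,-0.01,0],0.025]
    - [[0,0,0],[0.105,-0.013,0],0.025]
    - [[0,0,0],[0.13,-0.017,0],0.025]
    - [[0,0,0],[0.15,-0.02,0],0.025]
    - [[0,0,0],[0.17,-0.022,0],0.025]

```text
clock: 16.58
position: [0.4989, 0.395, 0.1537]
ee_rot: [0.536, 0.844, -0.001, -0.001]
ft_force: [-0.2, -0.5, -2.7]
grip_width: 0.396
grasp_force: 49.9
```

>>> jog_arm:
  plan:
    - [[0,0,0],[0.015,-0.002,0],0.025]
    - [[0,0,0],[0.025,-0.003,0],0.025]
    - [[0,0,0],[0.029,-0.004,0],0.025]
    - [[0,0,0],[0.03,-0.004,0],0.025]
    - [[0,0,0],[0.03,-0.004,0],0.025]
    - [[0,0,0],[0.03,-0.004,0],0.025]

```text
clock: 17.08
position: [0.486, 0.4177, 0.1552]
ee_rot: [0.538, 0.843, -0.0, 0.0]
ft_force: [-0.0, -0.1, -1.5]
grip_width: 0.396
grasp_force: 49.9
```

```bash
python3 chk.py
python3 - <<'E'
from h import *
for n,bs in(("scene",(215,150,290,225)),("side",(240,200,305,250))):
    c=camera(n);im=c["img"].astype(int);mx=im.max(2);mn=im.min(2);x0,y0,x1,y1=bs
    m=((mn>110)&(mx-mn<40))[y0:y1,x0:x1].astype(np.uint8);nn,l,s,ce=cv2.connectedComponentsWithStats(m);i=1+np.argmax(s[1:,4])
    q=s[i];u,v=x0+q[0]+q[2]/2,y0+q[1]+q[3]/2;print(n,q,u,v,np.round(onz(c,u,v,.011),4))
    if n=="side" or n=="scene":
        r,g,b=im[...,0],im[...,1],im[...,2];mm=((r>1.6*b)&(r>g*1.5)&(r<190))
        for nm in("white",): pass
E
```

```text
[0.486  0.4177 0.1552] [-6.503e+01 -3.000e-02 -3.000e-02] 0.0338 49.9 [-0.  -0.1 -1.5]
jaws kin [0.524  0.3361 0.1607]
scene jaw px exp [245.7 132.8]
  green [252 124   6  10  20] [0.5497 0.3412 0.1607]
  green [229 133  17  12 108] [0.5015 0.3242 0.1607]
  brown [236 121  21  26 317] [246.8 132. ] [0.597  0.4847 0.064 ]
side jaw px exp [269.1 173.7]
  green [260 175   8   7  48] [0.4994 0.3168 0.1607]
  brown [263 166  14  19 135] [270.7 173.9] [0.6595 0.5931 0.064 ]
scene [ 14  26  50  20 664] 254.0 186.0 [0.5345 0.353  0.011 ]
side [ 0 35  4 10 33] 242.0 240.0 [0.4323 0.3156 0.011 ]
```

>>> jog_arm:
  plan:
    - [[0,0,0],[0,0,0],0.025]
    - [[0,0,0],[0,0,0],0.025]
    - [[0,0,0],[0,0,0],0.025]
    - [[0,0,0],[0,0,0],0.025]
    - [[0,0,0],[0,0,0],0.025]
    - [[0,0,0],[0,0,0],0.025]

```text
clock: 17.78
position: [0.485, 0.419, 0.1552]
ee_rot: [0.537, 0.844, 0.0, -0.0]
ft_force: [-0.3, -0.4, -2.2]
grip_width: 0.399
grasp_force: 49.9
```

Run:
```python
from h import *
import pickle
C=pickle.load(open("c1.pkl","rb"))
a=C["scene"]["img"].astype(int);c=camera("scene");b=c["img"].astype(int);save(c,"end.png")
# white eggs (lower-right parts): difference before/after
for nm,(x0,y0,x1,y1) in {"white1":(320,205,337,225),"white2":(353,200,372,222),"cup":(193,215,230,260),"turq":(228,255,293,305)}.items():
    print(nm,np.abs(a-b)[y0:y1,x0:x1].mean().round(1))
im=cv2.cvtColor(c["img"],cv2.COLOR_RGB2GRAY)
print("cover knob exp",proj(c,[.511,-.344,.089]),[im[int(v),int(u)] for u,v in [proj(c,[.511,-.344,.089])]])
o=get_obs();print(o["joint_velocities"].round(3) if hasattr(o["joint_velocities"],"round") else o["joint_velocities"],o["clock"],o["grasp_force"])
```

```text
white1 43.5
white2 46.4
cup 11.8
turq 33.2
cover knob exp [495.04109146 398.98668749] [np.uint8(25)]
[-0.     0.001  0.001  0.001 -0.001 -0.001 -0.001] 17.8333 49.917234778404236
```

Run:
```python
import cv2,numpy as np,glob,pickle
C=pickle.load(open("c1.pkl","rb"))
e=cv2.imread("pics/end.png");fs=[("c1",C["scene"]["img"][...,::-1])]+[(f,cv2.imread(f)) for f in sorted(glob.glob("pics/chk_scene_*"))]
boxes={"white1":(316,198,342,230),"white2":(348,192,378,225),"turq":(222,250,298,308),"cup":(188,212,232,262)}
def tm(a,b,x0,y0,x1,y1):
    f=lambda i:cv2.Canny(i,50,120).astype(np.float32)
    r=cv2.matchTemplate(cv2.GaussianBlur(f(a)[y0-6:y1+6,x0-6:x1+6],(5,5),0),cv2.GaussianBlur(f(b)[y0:y1,x0:x1],(5,5),0),cv2.TM_CCOEFF_NORMED);_,m,_,p=cv2.minMaxLoc(r);return (p[0]-6,p[1]-6,round(m,2))
for n,i in fs: print(n,{k:tm(np.ascontiguousarray(i),e,*b) for k,b in boxes.items()},i[214,328],e[214,328])
```

```text
c1 {'white1': (1, -1, 0.4), 'white2': (0, 0, 0.44), 'turq': (0, 0, 0.8), 'cup': (0, 0, 0.78)} [112 132 139] [138 160 170]
pics/chk_scene_1316.png {'white1': (0, -1, 0.37), 'white2': (0, 0, 0.73), 'turq': (0, 0, 0.52), 'cup': (0, 0, 0.78)} [109 129 137] [138 160 170]
pics/chk_scene_1395.png {'white1': (1, -3, 0.37), 'white2': (0, 0, 0.79), 'turq': (0, 0, 0.56), 'cup': (0, 0, 0.79)} [108 129 137] [138 160 170]
pics/chk_scene_1505.png {'white1': (3, 4, 0.33), 'white2': (0, 0, 0.79), 'turq': (0, 0, 0.57), 'cup': (0, 0, 0.79)} [111 131 140] [138 160 170]
pics/chk_scene_1581.png {'white1': (1, -2, 0.42), 'white2': (0, 0, 0.59), 'turq': (0, 0, 0.54), 'cup': (0, 0, 0.79)} [108 128 136] [138 160 170]
pics/chk_scene_1708.png {'white1': (0, 0, 0.93), 'white2': (0, 0, 0.96), 'turq': (0, 0, 0.98), 'cup': (0, 0, 0.94)} [137 163 171] [138 160 170]
```

The whites, the cup and the turquoise plate have not moved; the brightness changes are only shadow. The egg is steady over the saucer with the grip held, so I'm handing in.

```bash
python3 -c "
from workcell import *
print(hand_in())"
```

```text
the job is handed in; nothing more can be done
None
```

The job is handed in at about 18 s: the cover stands upright on the free table, and the brown egg is held still in the tongs about 12 cm above the middle of the saucer. In the last pictures white egg 2, the coffee cup and the turquoise plate had not moved; shadows kept the match for white egg 1 too weak to confirm, and I did not check the salt shaker or small glass.

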